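# Hold a brass plate flush on the tilted lapping stage

## Task

Pick up the red-handled plate holder by its handle and lay its brass underside against the middle of the sloped black face of the lapping stage, tilting it by feel until the plate lies flush, all four corners bearing on the slope. Do not ram the stage or disturb the other things on the bench. Finish while still gripping the handle and pressing the plate flush with a light steady push of about 8 newtons: do not let go.

Things in the scene. Friction and masses are not known exactly. Their poses are not given: they have to be found in the camera images.
- brass_grip (a point): Centre, half-way up, of the holder to use: brass plate 50 x 40 mm (x, y), 5 thick, lying brass side down, with a red upright handle 30 x 18 mm (x, y), 50 tall, on its middle; 55 high in all, 0.09 to 0.18 kg. The point lies 27.5 mm above the underside on the handle's axis; z runs up the handle, square to the plate. Starts upright, its x within 0.7 rad of world x.
- brass_holder: The same red-handled holder; origin at the centre of its brass underside, same axes. The plate's four corner quarters (25 x 20 mm each) are felt separately: flush means that all four press on the slope.
- stage_base: Fixed steel base (130 x 140 mm, x, y; origin under its centre; yaw within 0.4 rad) of the tilting lapping stage. Two grey cheeks, 26 mm wide, at y = 55 to 65 mm either side, 85 mm high, carry between them a sloped plate 110 mm (up the slope) x 100 mm (y). The slope rises along the base's x, away from the robot, by an unknown 11 to 28 degrees: feel or see it.
- stage_mid (a point): Middle of the stage, on the sloped plate's tilt axis (level, along the base's y), 75 mm above the bench; axes of the base. The plate's black face passes 10 mm from this point, measured square to the face. The tilt is locked, but the face is cushioned: it yields 1 degree to 0.035 N m, at most 3 degrees, so at 8 N all four quarters bear once the tilt is right within about 2 degrees.
- steel_holder: Bystander, leave it alone: holder like the red one, blue handle, grey steel plate; origin on its underside centre.
- copper_holder: Bystander, leave it alone: holder like the red one, green handle, copper plate; origin on its underside centre.
- pliers: Bystander, leave it alone: small steel pliers, red handles, about 160 long and 50 wide, lying flat, 10 high; origin on its underside.
- jar: Bystander, leave it alone: small amber jar with black cap, 40 across, 32 high; origin on its underside centre.
- hammer: Bystander, leave it alone: bench hammer lying down, about 250 long, beyond the stage; origin on its underside.
- brush: Bystander, leave it alone: bench brush lying down, about 200 long, left of the stage; origin on its underside.
There are look-alikes about, which are no part of the job. What is meant by the brass_holder is not purple or turquoise, and is the larger of those in its own colour.

How it is judged:
By the outcome, as a careful person would: the job done as asked, in the order asked, and still so for the second after the job is handed in, while the arm keeps its last pose, push and grip.
It also fails if it takes over 53 s, if anything falls off the work surface, if the arm or the gripper's body presses on something with over 40 N, if the wrist force passes 120 N, or if a joint passes its speed limit or range.

## Robot

A 6-joint arm with a two-finger parallel gripper is mounted at the origin on the work surface. World frame = base frame: x ahead of the robot, y to its left, z up, the work surface at z = 0. Lengths are in m, angles in degrees, forces in N, time in s.
With the tool pointing down it reaches from about 0.35 to 0.775 m from the base axis. Payload 7.3 kg.
Tool frame: the origin (TCP) lies at the very end of the fingers, on their centre line; the grasp point (between the pads) lies 19 mm behind it; x points along the fingers, y is the direction in which the jaws open and shut, and the axes are right-handed (so a half turn about x gives the same grasp; the last joint's range is limited). The gripper opens to 92 mm and grips with 3 to 60 N. Pads are 19 mm wide; open, the fingers measure 130 mm over their backs; the gripper's body (75 mm by 190 mm) begins 47 mm behind the grasp point.
Start: joints at [-80.271, 19.595, 87.324, -0, 73.075, -8.365], TCP at [0.163, -0.499, 0.227] pointing down, gripper open.
Joint ranges: [-145.02, 145.02], [-44.19, 115.74], [2.07, 154.8], [-57.11, 237.11], [16.16, 152.29], [-177.93, 177.93]. Speed limits (degrees/s): [147.25, 147.25, 180, 180, 180, 180].

## Interface

Orientations are given as [roll, pitch, yaw] about the fixed x, y, z axes, in that order (R = Rz(yaw) Ry(pitch) Rx(roll)).
In Python, from cell import env, eoat, ik, snapshot, camera_info, job, look_for, pinpoint gives the robot as it stands. Calls block until the motion is done:
- env.movep(position, orientation): joint-space move of the TCP to a pose.
- env.move_l(position, ori=None, max_speed=0.15): straight line of the TCP; ori=None keeps the orientation; max_speed is the mean speed in m/s.
- env.movej(angles): joint-space move.
- eoat.move_gripper(opening, effort=None): finger opening in m; effort is the grip in N (None keeps the last); returns when the fingers have stopped.
- env.pause(seconds).
- ik(position, orientation): joint angles nearest the present ones, or None.
- env.get_obs(): the state.
- snapshot(name): name is "side" or "top"; returns the picture (400x640x3 uint8, red, green, blue); there is no depth.
- camera_info(name): a dict with "fx", "fy", "cx", "cy" (pixels), "k1" (the pictures are not rectified: a ray, as slopes to the right and down, at radius r is drawn at 1 + k1 r^2 times it, then the intrinsics apply), "T" (4x4, takes a point from camera to world coordinates). Camera axes: x right, y up, looking along -z (the intrinsics and any distortion apply to the point x, -y, -z); pixel columns grow to the right and rows downward; lengths in m; the calibration is good to about 2 mm. A picture is of the moment at which its call begins. camera_info takes no time and is no camera call.
A pose or a line that the arm cannot do raises env.MotionError and nothing moves.
- job.close_job(): hands the job in, once; it reports no verdict.
Trained networks look in the newest picture that a camera, given by its name, has taken for a name from the list of things; names that differ only in an ending like _2 or _b are one class to them, and where a whole thing is asked for, a point or a joint stands for the part that bears it (a point fixed in the world has none). Each returns a list of dicts, best first, with "score" (0 to 1); they miss things now and then, are a little off and sometimes report something else, mostly with a low value. They report only what shows in the picture. A call takes as long as a camera call. They do not tell look-alikes from the thing itself.
- look_for(name, camera): "pixel" ([row, column] in pixels, amid what is visible of it).
- pinpoint(name, camera): "pixel" ([row, column] in pixels: a listed point, or the origin of a listed thing).
The state is a dict: "time": time; "qpos": joint angles; "qvel": joint speeds; "joint_efforts": joint torques, N m; "ee_pos": TCP position; "tool_rot": TCP orientation; "contact_force": force on the tool from outside, world axes, zero at the start; "torque": the same for the moment, N m; "width": finger opening in m.
Only numpy, scipy, OpenCV 4.12 (cv2) and the standard library are available. Lean on these libraries where they do the work, as an engineer would, in place of code of your own. Each camera call takes 0.05 s, during which the arm holds its last target. There are 200 camera calls.

## Working session

There is one attempt and no reset: what is moved stays moved. The work goes in short steps, each a Python script; the robot and the scene stay as the last script left them, time stands still between calls to the robot, and variables do not carry over. Pictures are saved under pics/ and viewed, about 8 in all and at most 12, crops included, and the job is handed in when it is done.

```bash
ls; mkdir -p pics; python3 - <<'E'
from cell import *
import cv2,numpy as np
o=env.get_obs();print(o)
for c in("side","top"):
    im=snapshot(c);cv2.imwrite(f"pics/{c}0.png",im[:,:,::-1]);ci=camera_info(c);print(c,{k:np.round(v,4).tolist() for k,v in ci.items()})
    for n in("brass_grip","brass_holder","stage_base","stage_mid"):
        print(n,[(np.round(d["pixel"],1).tolist(),round(d["score"],2)) for d in pinpoint(n,c)][:5])
    print("look",[(np.round(d["pixel"],1).tolist(),round(d["score"],2)) for d in look_for("brass_holder",c)][:5])
print(env.get_obs()["time"])
E
```

```text
pics
{'time': 0.0, 'qpos': array([-8.02699546e+01,  1.96368452e+01,  8.73758385e+01,  6.04708131e-04,
        7.30742457e+01, -8.36518224e+00]), 'qvel': array([-0.04337004, -0.08171647, -0.03269814,  0.03804612,  0.02292875,
       -0.01105788]), 'joint_efforts': array([-2.32031991e-03, -4.31238198e+01, -2.44221103e+01,  7.15794484e-02,
        5.61091723e-02, -1.27075969e-04]), 'ee_pos': array([ 0.16302062, -0.49863456,  0.22604973]), 'tool_rot': array([-98.7463027 ,  89.91306864,  99.34874844]), 'contact_force': array([ 0.41122058, -0.03448555,  0.08251301]), 'torque': array([0.01114471, 0.00568066, 0.01165888]), 'width': 0.09205177924738063}
side {'fx': 433.0338, 'fy': 433.0338, 'cx': 321.2887, 'cy': 194.3745, 'k1': -0.0861, 'T': [[0.9789, 0.0996, -0.1784, 0.392], [-0.2037, 0.5459, -0.8127, -0.7356], [0.0164, 0.8319, 0.5546, 0.6368], [0.0, 0.0, 0.0, 1.0]]}
brass_grip [([309.5, 331.0], 0.84), ([276.3, 365.0], 0.82), ([335.6, 286.6], 0.74), ([251.7, 393.5], 0.69), ([321.5, 386.5], 0.61)]
brass_holder [([286.7, 366.4], 0.78), ([332.4, 386.8], 0.68), ([319.8, 331.5], 0.65), ([339.8, 289.4], 0.55)]
stage_base [([201.4, 320.0], 0.95)]
stage_mid [([173.9, 317.6], 0.89)]
look [([329.0, 388.8], 0.98), ([316.2, 333.6], 0.75), ([338.9, 288.7], 0.71), ([281.7, 366.9], 0.64), ([188.7, 319.1], 0.55)]
top {'fx': 409.5985, 'fy': 409.5985, 'cx': 316.1068, 'cy': 194.4911, 'k1': -0.0745, 'T': [[-0.0299, 0.9916, -0.1259, 0.4471], [-0.9995, -0.0283, 0.0147, 0.0665], [0.011, 0.1263, 0.9919, 1.1629], [0.0, 0.0, 0.0, 1.0]]}
brass_grip [([242.9, 423.9], 0.71), ([213.9, 409.4], 0.54), ([179.3, 424.8], 0.51), ([185.7, 380.4], 0.42)]
brass_holder [([181.0, 423.5], 0.76), ([218.7, 407.3], 0.7), ([245.4, 420.9], 0.65), ([185.0, 382.0], 0.55)]
stage_base []
stage_mid [([196.2, 268.7], 0.85)]
look [([180.1, 423.9], 0.81), ([186.7, 379.0], 0.68), ([215.2, 402.6], 0.55), ([244.2, 422.1], 0.42), ([198.4, 272.3], 0.39)]
0.6
```

```bash
python3 - <<'E'
import cv2
a=cv2.imread("pics/side0.png");cv2.imwrite("pics/sc.png",cv2.resize(a[110:370,210:470],None,fx=2.3,fy=2.3,interpolation=2))
b=cv2.imread("pics/top0.png");cv2.imwrite("pics/tc.png",cv2.resize(b[120:280,210:450],None,fx=3.3,fy=3.3,interpolation=2))
E
```

```text
(no output)
```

View pics/sc.png

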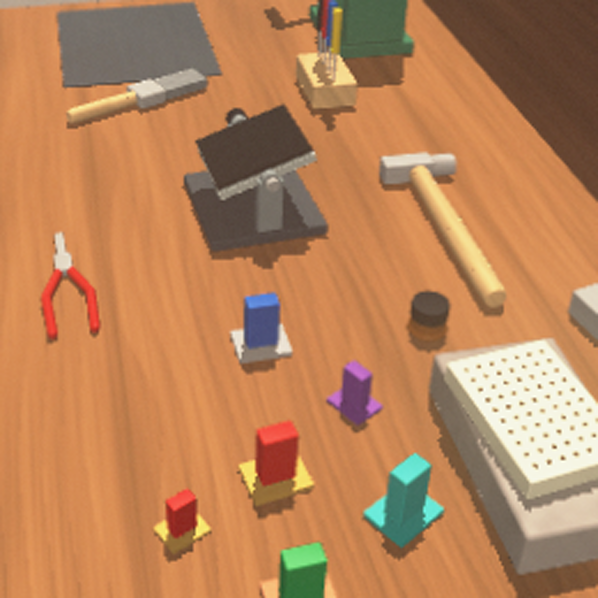

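View pics/tc.png

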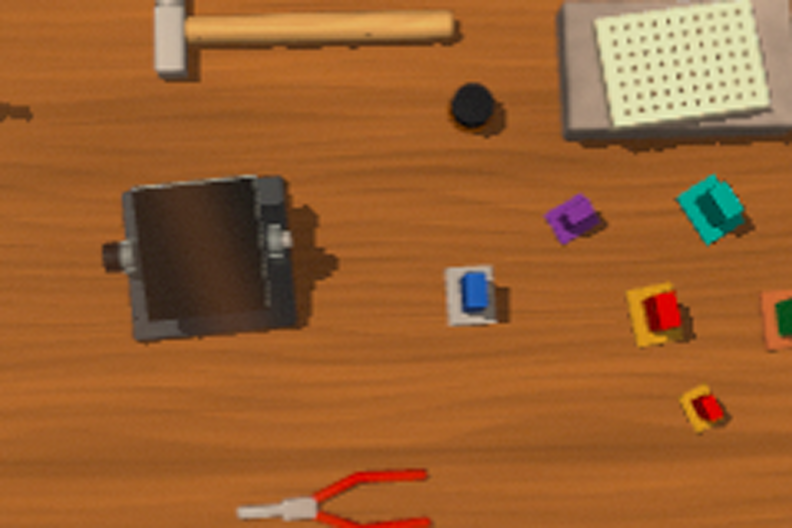

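The big red holder is at about side (310, 331) and top (214, 409), with a smaller red one to its lower right in the top view. The stage is at side (174, 318) and top (196, 269). I'll fit both models to these corners and overlay the result.

```bash
cat > h.py <<'E'
import numpy as np,cv2
from scipy.spatial.transform import Rotation as R
from scipy.optimize import least_squares
from cell import *
def proj(c,P):
    ci=camera_info(c);T=np.linalg.inv(ci["T"]);p=np.atleast_2d(P)@T[:3,:3].T+T[:3,3]
    s=np.c_[p[:,0],-p[:,1]]/-p[:,2:];r2=(s**2).sum(1,keepdims=True);s=s*(1+ci["k1"]*r2)
    return s*[ci["fx"],ci["fy"]]+[ci["cx"],ci["cy"]]   # col,row
def tri(pix):
    f=lambda X:np.concatenate([proj(c,X)[0]-np.array(p)[::-1] for c,p in pix])
    s=least_squares(f,[.45,0,.05]);return s.x,np.abs(s.fun).max()
sq=np.array([[-1,-1],[1,-1],[1,1],[-1,1]])
def stage(q): # x,y,z,yaw,tilt -> face corners, base corners
    Rz=R.from_euler('z',q[3]);Rt=Rz*R.from_euler('y',-q[4])
    return np.r_[Rt.apply(np.c_[sq*[.055,.05],np.full(4,.01)])+q[:3], Rz.apply(np.c_[sq*[.065,.07],np.full(4,-.075)])+q[:3]]
def holder(q): # x,y,z,yaw
    Rz=R.from_euler('z',q[3])
    return Rz.apply(np.r_[np.c_[sq*[.025,.02],np.full(4,.005)],np.c_[sq*[.015,.009],np.full(4,.055)]])+q[:3]
E
python3 - <<'E'
from h import *
hp,e=tri([("side",[309.5,331.]),("top",[213.9,409.4])]);print("grip",hp,e)
hb,e=tri([("side",[319.8,331.5]),("top",[218.7,407.3])]);print("under",hb,e)
sm,e=tri([("side",[173.9,317.6]),("top",[196.2,268.7])]);print("mid",sm,e)
sc=lambda l:np.array(l)/2.3+[210,110]
tc=lambda l:np.array(l)/3.3+[210,120]
# face corners order (-,-),(+,-),(+,+),(-,+)
S=sc([(220,188),(314,155),(284,107),(197,145)]);Tt=tc([(266,320),(250,180),(133,190),(147,325)])
f=lambda q:np.r_[(proj("side",stage(q)[:4])-S).ravel(),(proj("top",stage(q)[:4])-Tt).ravel()]
s=least_squares(f,[*sm,0.05,.35],loss='soft_l1');print("stage",s.x,np.degrees(s.x[3:]),np.round(s.fun,1))
Hs=sc([(262,502),(312,488)]);Ht=tc([(684,338),(672,283),(627,290),(638,346)])
k=[0,1]
Htop=tc([(682,331),(675,290)])
def g(q):
    P=holder(q);return np.r_[(proj("side",P[[0,1]])-Hs).ravel(),(proj("top",P[[2,3]])-Ht[2:]).ravel(),(proj("top",P[[0,1]])-Ht[:2]).ravel()]
h=least_squares(g,[*hb,0.1],loss='soft_l1');print("holder",h.x,np.degrees(h.x[3]),np.round(h.fun,1))
def draw(c,x0,y0,k,P,lines):
    im=cv2.imread(f"pics/{c}0.png")[y0:y0+50,x0:x0+66];im=cv2.resize(im,(396,300),interpolation=2)
    raw=im.copy();p=((proj(c,P)-[x0,y0]+.5)*6*4).astype(int)
    for a in lines: cv2.polylines(im,[p[a].reshape(-1,1,2)],True,(0,255,0),1,cv2.LINE_AA,2)
    return im
L=[[0,1,2,3],[4,5,6,7]]
P=stage(s.x);H=holder(h.x)
m=np.vstack([np.hstack([draw("side",289,152,6,P,L),draw("top",240,170,6,P,L)]),np.hstack([draw("side",298,282,6,H,L),draw("top",380,190,6,H,L)])])
cv2.imwrite("pics/fit.png",m)
np.save("q.npy",np.r_[s.x,h.x])
E
```

```text
grip [ 0.52964166 -0.21096133  0.02130369] 0.042014676907285775
under [ 0.52714993 -0.21220297 -0.00602958] 3.2360792518959443
mid [0.58283383 0.17727434 0.07687503] 0.418659421245394
stage [0.5874616  0.17284406 0.06786554 0.07401157 0.27434399] [ 4.24055037 15.71875302] [-2.2  1.4 -0.6 -0.6  0.1  0.9 -1.6 -0.6  0.6 -2.9  1.  -1.  -1.1 -0.2
 -0.4 -0.7]
holder [ 0.5276674  -0.21285812 -0.00235178  0.14529837] 8.324983475590793 [-3.   0.6  0.7 -0.5  0.  -0.2  0.2  0.1 -0.2  0.  -0.  -0.5]
```

View pics/fit.png

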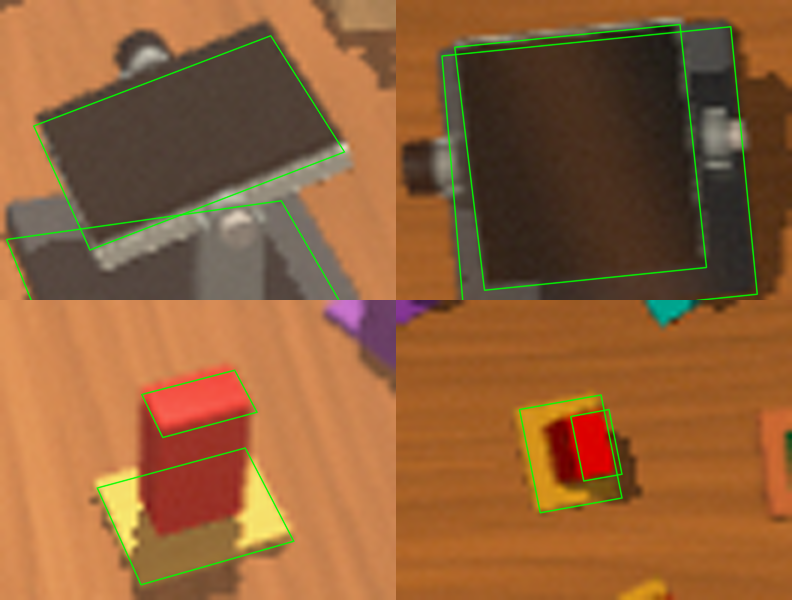

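```bash
python3 - <<'E'
from h import *
q=np.load("q.npy")
t=lambda l,o,d:(np.array(l,float)-d)/6+o-.5
S=t([(98,250),(348,146),(268,22),(36,120)],[289,152],[0,0]);T=t([(706,266),(681,27),(455,46),(484,290)],[240,170],[396,0])
Hs=t([(140,582),(294,540),(97,480),(163,435),(249,413),(233,367),(139,393)],[298,282],[0,300]);hi=[0,1,3,4,5,6,7]
Ht=t([(622,497),(600,395),(518,410),(540,512),(615,475),(607,409),(572,416),(583,481)],[380,190],[396,300])
# per-camera pixel shifts as nuisance (calibration ~2 mm = ~1 px), priors on the heights
def f(p):
    P,H=stage(p[:5]),holder(p[5:9]);a,b=p[9:11],p[11:13]
    return np.r_[(proj("side",P[:4])+a-S).ravel(),(proj("top",P[:4])+b-T).ravel(),(proj("side",H[hi])+a-Hs).ravel(),(proj("top",H)+b-Ht).ravel(),p[9:]/1.,(p[2]-.075)/.001,p[7]/.001]
s=least_squares(f,np.r_[q,0,0,0,0],loss='soft_l1',f_scale=.7)
print(np.round(s.x,4),np.degrees(s.x[[3,4,8]]));r=s.fun;print(np.round(r,1))
np.save("q.npy",s.x[:9])
E
```

```text
[ 0.5874  0.1709  0.0748  0.0758  0.3143  0.5271 -0.2126  0.      0.1389
  0.2186  0.6272 -0.2797 -0.0122] [ 4.34446366 18.00836551  7.96088859]
[-0.9 -0.6 -0.5 -1.2  0.4  0.2 -0.1  0.4  0.4 -0.1  0.  -0.7 -0.2  0.
  0.2 -0.2 -0.1  0.  -0.2 -0.1 -0.1  0.9 -0.3 -0.   1.2 -0.5  0.2  0.1
  0.3 -0.2 -0.3  0.3 -0.   0.1  0.1 -0.1 -0.3  0.2  1.  -0.   0.1  0.2
 -0.4  0.1 -0.1  0.1  0.2  0.6 -0.3 -0.  -0.2  0. ]
```

```bash
cat >> h.py <<'E'
q=np.load("q.npy")
def ori(Rh,sgn,alongx=True):
    X=-Rh[:,2];Y=sgn*(Rh[:,0] if alongx else Rh[:,1]);return np.c_[X,Y,np.cross(X,Y)]
import warnings;warnings.filterwarnings("ignore")
eul=lambda M:R.from_matrix(M).as_euler('xyz',degrees=True)
Rhold=R.from_euler('z',q[8]).as_matrix()
Rface=lambda tilt,roll=0.:(R.from_euler('z',q[3])*R.from_euler('y',-tilt)*R.from_euler('x',roll)).as_matrix()
E
python3 - <<'E'
from h import *
mid=q[:3]
for ax in(True,False):
  for s in(1,-1):
    o=ori(Rhold,s,ax);a=ik([*q[5:7],.014],eul(o));b=ik([*q[5:7],.15],eul(o))
    Rf=Rface(q[4]);o2=ori(Rf,s,ax);n=Rf[:,2];c=ik(mid+.024*n,eul(o2));d=ik(mid+.084*n,eul(o2))
    for k in(a,b,c,d):print(ax,s,None if k is None else np.round(k))
E
```

```text
True 1 [-30.  38.  94.  -0.  48. -38.]
True 1 [-30.  28.  87.   0.  65. -38.]
True 1 [ 10.  28. 101.  -3.  34.   8.]
True 1 [ 10.  21. 100.  -3.  41.   8.]
True -1 [-30.  38.  94.   0.  48. 142.]
True -1 [-30.  28.  87.   0.  65. 142.]
True -1 [  10.   28.  101.   -3.   34. -172.]
True -1 [  10.   21.  100.   -3.   41. -172.]
False 1 [ -30.   38.   94.   -0.   48. -128.]
False 1 [ -30.   28.   87.    0.   65. -128.]
False 1 [ 10.  28. 101.  -3.  34. -82.]
False 1 [ 10.  21. 100.  -3.  41. -82.]
False -1 [-30.  38.  94.   0.  48.  52.]
False -1 [-30.  28.  87.   0.  65.  52.]
False -1 [ 10.  28. 101.  -3.  34.  98.]
False -1 [ 10.  21. 100.  -3.  41.  98.]
```

```bash
python3 - <<'E'
from h import *
o=eul(ori(Rhold,1));xy=q[5:7]
eoat.move_gripper(.065,30)
env.movep([*xy,.11],o);print(env.get_obs()["time"])
env.move_l([*xy,.014],max_speed=.1)
b=env.get_obs();print(b["time"],b["ee_pos"],b["contact_force"])
eoat.move_gripper(.0,30)
b=env.get_obs();print(b["time"],b["width"],b["contact_force"])
env.move_l([*xy,.12],max_speed=.1)
b=env.get_obs();print(b["time"],b["width"],b["ee_pos"],b["contact_force"])
ims=[snapshot("side")[250:350,260:420],snapshot("top")[160:260,330:490]]
cv2.imwrite("pics/grip.png",cv2.resize(np.vstack(ims)[:,:,::-1],None,fx=3,fy=3))
E
```

```text
2.9917
4.1 [ 0.52750961 -0.21285748  0.0146126 ] [-0.44479762 -1.05442742  0.11175613]
4.75 0.029765478090072857 [-0.72347084  0.55917666  0.02609387]
5.9583 0.02984688943049321 [ 0.52670408 -0.21237084  0.11931034] [-0.02911196 -0.30917903  0.54767105]
```

View pics/grip.png

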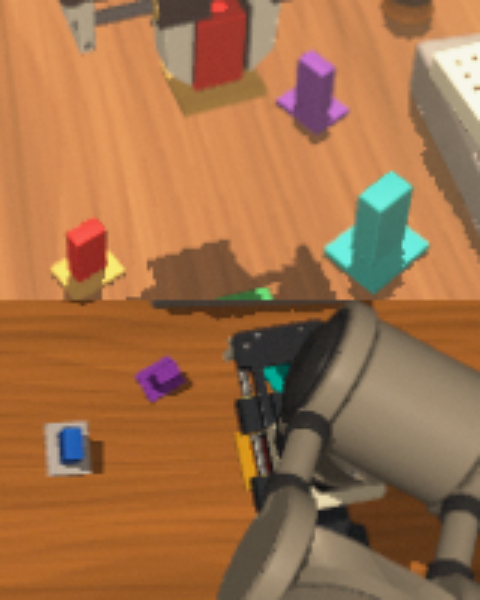

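The red holder is held upright at its handle, with the plate at about (215, 95) in the upper half of the crop. The small look-alike and the other things haven't moved. Next I'll move above the stage and feel downwards.

```bash
cat >> h.py <<'E'
def pose(gap,tilt,roll=0.,off=(0,0)):
    Rf=Rface(tilt,roll);F0=Rface(q[4]);c=q[:3]+F0@[off[0],off[1],.010]
    return c+Rf[:,2]*(.014)+F0[:,2]*gap, eul(ori(Rf,1))
def sense(n=8,dt=.03):
    A=[]
    for _ in range(n):
        env.pause(dt);b=env.get_obs();A.append(np.r_[b["contact_force"],b["torque"]])
    return np.mean(A,0),np.std(A,0),b
def local(w,tilt,roll=0.): Rf=Rface(tilt,roll);return np.r_[w[:3]@Rf,w[3:]@Rf]
E
python3 - <<'E'
from h import *
env.move_l([*q[5:7],.19],max_speed=.2)
env.movep(*pose(.09,q[4]));print(env.get_obs()["time"])
env.move_l(*pose(.012,q[4]),max_speed=.1);env.pause(.3)
w0,sd,b=sense(12);print("base",w0.round(3),sd.round(3),b["time"])
p,o=pose(.012,q[4]);print("poserr mm",((b["ee_pos"]-p)*1e3).round(2),b["width"])
np.save("w0.npy",w0);t=q[4]
for g in np.arange(.008,-.0121,-.001):
    env.move_l(*pose(g,t),max_speed=.02);w,sd,b=sense(4);l=local(w-w0,t)
    print(round(g*1e3,1),l.round(3),round(b["time"],2))
    if l[2]>2.:break
E
```

```text
7.975
base [-0.023 -0.147 -1.021 -0.021  0.135  0.008] [0.4   0.609 0.569 0.027 0.022 0.033] 9.6083
poserr mm [0.   0.   0.01] 0.029871017261293206
8.0 [ 0.162  0.023 -0.096 -0.009  0.013  0.001] 10.09
7.0 [-0.086 -0.084 -0.163 -0.032 -0.021 -0.008] 10.47
6.0 [ 0.099 -0.006  0.608 -0.022 -0.015 -0.013] 10.86
5.0 [-0.186  0.23   0.18   0.015  0.014  0.005] 11.24
4.0 [-0.108  0.278  0.23  -0.007  0.023 -0.011] 11.62
3.0 [ 0.548  0.121 -0.312 -0.017  0.018 -0.007] 12.01
2.0 [-0.014 -0.182  0.251 -0.024  0.001 -0.004] 12.39
1.0 [ 0.059  0.327  0.206 -0.024 -0.019  0.005] 12.78
0.0 [-1.349e+00 -1.530e-01  5.914e+00 -4.500e-02  2.430e-01  4.000e-03] 13.16
```

```bash
cat >> h.py <<'E'
def touch(tdeg,g0,F,w0,step=.0005,roll=0.,off=(0,0)):
    t=np.radians(tdeg);g=g0
    env.move_l(*pose(g,t,roll,off),max_speed=.03)
    while True:
        w,_,b=sense(4,.015);l=local(w-w0,t,roll)
        if l[2]>F or g<-.006: break
        g-=step;env.move_l(*pose(g,t,roll,off),max_speed=.02)
    w,_,b=sense(14,.02);l=local(w-w0,t,roll);print(tdeg,"g",round(g*1e3,2),l.round(3),"t",round(b["time"],2));return g,l
E
python3 - <<'E'
from h import *
w0=np.load("w0.npy");D=np.degrees(q[4])
env.move_l(*pose(.004,q[4]),max_speed=.03)
for t in(13,23):
    touch(t,.0035,3.5,w0);env.move_l(*pose(.005,np.radians(t)),max_speed=.05)
E
```

```text
13 g 1.0 [ 1.081e+00 -6.500e-02  4.151e+00 -6.000e-02 -3.860e-01 -1.000e-03] t 15.58
23 g 1.5 [-9.820e-01  1.990e-01  4.265e+00 -2.400e-02  3.670e-01 -3.000e-03] t 17.78
```

```bash
python3 - <<'E'
from h import *
w0=np.load("w0.npy")
for t in(16,18,20):
    g,l=touch(t,.0025,5,w0,step=.0004);print("   Mc",(l[4]+.263*l[0]).round(3),(l[3]-.263*l[1]).round(3),"cop",(-(l[4]+.263*l[0])/l[2]*1e3).round(1));env.move_l(*pose(.003,np.radians(t)),max_speed=.05)
w,_,b=sense(14,.02);print("free",local(w-w0,np.radians(20)).round(3),b["time"],b["width"])
E
```

```text
16 g -0.3 [-0.951 -0.45   8.753 -0.126  0.066 -0.024] t 20.86
   Mc -0.184 -0.008 cop 21.0
18 g 0.1 [-1.429e+00 -1.020e-01  6.364e+00 -4.600e-02  2.850e-01 -3.000e-03] t 23.56
   Mc -0.091 -0.019 cop 14.2
20 g 0.1 [-2.803  0.244  7.968 -0.024  0.671 -0.017] t 26.26
   Mc -0.066 -0.089 cop 8.3
free [ 0.093 -0.163  0.039 -0.028  0.025 -0.004] 26.7417 0.02944963400487772
```

```bash
python3 - <<'E'
from h import *
w0=np.load("w0.npy")
for td,g in((23,.0022),(13,.0018)):
    t=np.radians(td);env.move_l(*pose(.003,t),max_speed=.05);env.move_l(*pose(g,t),max_speed=.03);A=[]
    while 1:
        w,_,b=sense(5,.015);l=local(w-w0,t);A.append((round(g*1e3,2),*l[[0,2,4]].round(2)))
        if l[2]>5.5 or g<-.003:break
        g-=.0002;env.move_l(*pose(g,t),max_speed=.03)
    print(td,A,round(b["time"],2));env.move_l(*pose(.003,t),max_speed=.05)
E
```

```text
23 [(2.2, np.float64(-0.49), np.float64(1.86), np.float64(0.19)), (2.0, np.float64(-0.09), np.float64(2.36), np.float64(0.13)), (1.8, np.float64(0.1), np.float64(2.32), np.float64(0.14)), (1.6, np.float64(-0.22), np.float64(3.42), np.float64(0.2)), (1.4, np.float64(-0.89), np.float64(4.46), np.float64(0.26)), (1.2, np.float64(-0.76), np.float64(6.86), np.float64(0.4))] 28.99
13 [(1.8, np.float64(0.06), np.float64(1.63), np.float64(-0.1)), (1.6, np.float64(-1.19), np.float64(2.37), np.float64(0.09)), (1.4, np.float64(-1.03), np.float64(3.11), np.float64(0.12)), (1.2, np.float64(-1.47), np.float64(3.2), np.float64(0.15)), (1.0, np.float64(-1.59), np.float64(3.69), np.float64(0.18)), (0.8, np.float64(-2.2), np.float64(5.5), np.float64(0.22))] 31.62
```

Contact heights at 13° and 23° differ by 0.48 mm, which puts the slope at about 17.5°. That agrees with the camera fit (18°) and the moment balance (about 17.8°). I'll press at 17.6° after taking a fresh baseline.

```bash
python3 - <<'E'
from h import *
td=17.6;t=np.radians(td)
env.move_l(*pose(.003,t),max_speed=.05);env.pause(.1)
w0,_,b=sense(24,.02);print("shift",(w0-np.load("w0.npy")).round(3));np.save("w1.npy",w0)
g=.001
env.move_l(*pose(g,t),max_speed=.03)
while 1:
    w,_,b=sense(6,.015);l=local(w-w0,t);print(round(g*1e3,2),l[:3].round(2),l[3:].round(3),round(b["time"],2))
    if l[2]>7 or b["time"]>41:break
    g-=.0002;env.move_l(*pose(g,t),max_speed=.03)
w,_,b=sense(20,.02);l=local(w-w0,t);L=.19
print("F",l.round(3),"Mc x,y",(l[3]-L*l[1]).round(3),(l[4]+L*l[0]).round(3),b["time"],b["width"]);np.save("g.npy",[g,t])
E
```

```text
shift [ 0.23   0.25   0.169 -0.005 -0.015 -0.003]
1.0 [-0.23  0.01 -0.59] [-0.007  0.006 -0.011] 32.98
0.8 [-0.29 -0.1   0.23] [-0.019  0.023  0.007] 33.33
0.6 [-0.34 -0.01  0.29] [-0.005  0.011 -0.016] 33.67
0.4 [-0.32 -0.11  0.03] [-0.001  0.005 -0.014] 34.02
0.2 [-0.85 -0.25  3.46] [-0.031  0.155 -0.01 ] 34.38
0.0 [-2.17 -0.09  7.15] [-0.053  0.327 -0.017] 34.73
F [-1.759 -0.373  7.25  -0.067  0.319 -0.02 ] Mc x,y 0.004 -0.016 35.0583 0.02955783840775951
```

Onset is sharp at about 18 N/mm, against about 5 N/mm on the edges, and the net moment is about zero, so the plate is flush. I'll trim to 8 N and check it holds.

```bash
python3 - <<'E'
from h import *
w0=np.load("w1.npy");g,t=np.load("g.npy");L=.19
for k in range(3):
    w,_,b=sense(20,.02);l=local(w-w0,t);print(round(g*1e3,3),l.round(3),"Mc",(l[3]-L*l[1]).round(3),(l[4]+L*l[0]).round(3),round(b["time"],2))
    if abs(l[2]-8)<.4 and k: break
    g-=(8-l[2])/18e3;env.move_l(*pose(g,t),max_speed=.01)
im=[snapshot("side")[130:230,240:400],snapshot("top")[140:240,200:360]]
cv2.imwrite("pics/end.png",cv2.resize(np.vstack(im)[:,:,::-1],None,fx=3,fy=3,interpolation=2))
np.save("g.npy",[g,t])
E
```

```text
0.0 [-1.683 -0.454  7.404 -0.07   0.33  -0.014] Mc 0.016 0.011 35.39
-0.033 [-1.863 -0.439  7.446 -0.077  0.33  -0.013] Mc 0.007 -0.024 35.98
-0.064 [-1.920e+00 -4.190e-01  7.781e+00 -7.200e-02  3.530e-01  1.000e-03] Mc 0.008 -0.011 36.56
```

View pics/end.png

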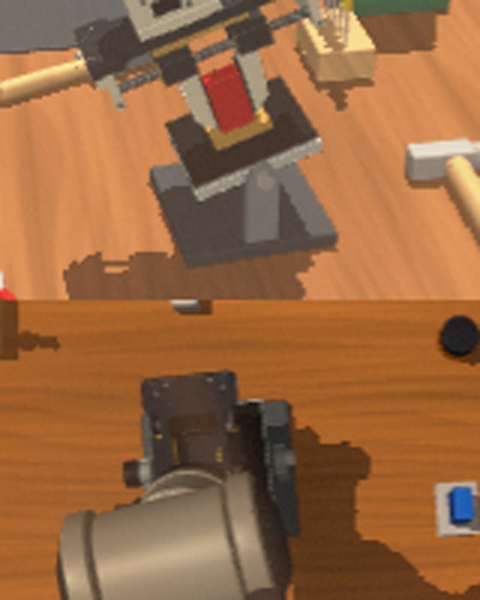

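The plate lies flat and central on the black face: its centre is near (238, 133) in the upper crop, and the face centre is near (241, 135). The force is 7.8 N and steady, so I'm handing in.

```bash
python3 -c "
from cell import *
print(job.close_job(),env.get_obs()['time'])"
```

```text
the job is handed in; nothing more can be done
the job is handed in; nothing more can be done
```

I picked up the larger red-handled holder by its handle and laid its plate on the middle of the black slope. I handed the job in at about 37 s, still gripping and pressing.

**Last checks:**
- **Push:** the last three readings were 7.4, 7.4 and 7.8 N square to the face, with about 1.9 N of friction along the slope.
- **Flush:** the moment about the plate centre was about 0.01 N m on both axes, roughly 0.3° of cushion tilt. Force rose sharply at contact, about 18 N/mm against about 5 N/mm on an edge. I could not read the four corner quarters separately.
- **Position:** the last picture shows the plate flat and central on the slope. The things it shows appear undisturbed; it does not show every bystander.

**What disagreed:**
- **Slope angle:** my first rough corner fit gave 15.7°. The refined camera fit gave 18.0°, and the contact heights gave 17.5°. I used 17.6°.
- **Moment reading:** it first suggested about 21°, because I had the lever arm to the force sensor too long (0.26 m). I refitted it to about 0.19 m from noisy edge touches, which brought the reading to about 17.8°. The near-zero moment above depends on that refitted value.

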